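Load a microtube rack under the sprung hold-down roller of a shaker

TASK

Load the low black rack of capped microtubes on the shaker, plain bevelled end to the rear: keeping it roughly level and above the low front bar, push the sprung roller arm back with that end and slip the rack beneath the roller until you feel the rear bar, then let it down flat on the mat between the two bars, centred and square, and let go so that the roller holds it. Be gentle, never forcing the rack against the shaker, and leave the other things where they are.

Things in the scene. Friction and masses are not known exactly. Their poses are not given: they have to be found in the camera images.
- rack: The part to load: low rigid black microtube rack, 136 mm long (x), 56 wide (y), 40 high, 0.18 to 0.37 kg, loose. Origin: centre of its underside, z up. Capped tubes, fixed in it, fill x = -65 to +3 mm, their white caps 5 mm above its top; from +3 mm to the end at +68 mm the top is flat, with a paper label and a 12 mm 45-degree bevel at the end: the plain end. Grasp across the width in the tube half.
- rack_nose (a point): Point on the rack: middle of the end face of its plain end, at rack x = +68 mm, 20 mm above its underside; x points out of the plain end. The rack's weight is centred within 8 mm of its origin. Once loaded, the roller, wider than the rack, rests on it 17 to 57 mm from this end: grasp clear of that, with the fingers at rack x below -5 mm.
- shaker: White orbital shaker, off, fixed on the bench. Origin: under its centre, on the bench; x points from its front (blue panel) to its rear, z up. Level platform 280 mm (x) x 200 (y), which does not move. Two aluminium bars, 10 mm wide, lie across it: the front one stands 6 mm above the mat, the rear one 13 mm. Black clamp knobs, 15 mm across, stand on the bars' ends at y = +-83 mm.
- mat (a point): Centre of the top of the platform's black rubber mat (244 x 130 mm), 110 mm above the bench; axes as the shaker. The rack goes about here, plain end to +x. The bars' inside faces are 139 mm apart: 3 mm play for the rack. The pair is clamped anywhere along slots: the middle between the bars is at x = -18 to +18 mm from here, not measured, so feel for the rear bar with the rack's end.
- pivot (a point): Pivot of the sprung roller arm: middle of its level axis, which runs along the shaker's y, 117 mm behind the mat's centre and 22 mm above the mat; axes as the shaker. Steel brackets hold it at y = +-66 mm. The arm's two side plates run from it forward and up to the roller; the 110 mm between them is free.
- holdarm (a joint): Angle of the sprung arm (rad): 0 = on its stop, nothing under it; grows as it is pushed back and up (limit 1.0); springs drive it to 0. About 0.09 over a rack flat on the mat, 0.21 over one held 10 mm above it. A level push of 4 to 10 N on the roller moves it. It bears down with about 6 N on a seated rack, 7 to 9 N on one 10 mm higher.
- roller: The arm's free-turning rubber roller, 22 mm diameter, 104 mm long along the shaker's y. Origin: its middle, on its axis. At rest its axis is 29 mm behind the mat's centre and 43 mm above the mat, its underside 8 mm lower than the top of a seated rack. Pushed, it goes back and up about the pivot at 91 mm radius. Its own x and z axes turn with it.
- tube_rack: Bystander: black rack 100 x 64 x 50 mm with open glass tubes rising to 81 mm; origin at the centre of its underside.
- sharps: Bystander: round yellow waste tub with red lid, 98 mm diameter, 110 mm high; origin at the centre of its underside.
- tip_box: Bystander: clear pipette-tip box 84 x 62 mm, 51 mm high, its open lid rising to 80 mm on its -y side; origin at the centre of its underside.

How it is judged:
By the outcome, as a careful person would: the job done as asked, in the order asked, and still so for the second after the job is handed in, with the robot touching nothing.
It also fails if it takes over 70 s, if anything falls off the work surface, if the arm or the gripper's body presses on something with over 40 N, if the wrist force passes 120 N, or if a joint passes its speed limit or range.

ROBOT

A 6-joint arm with a two-finger parallel gripper is mounted at the origin on the work surface. World frame = base frame: x ahead of the robot, y to its left, z up, the work surface at z = 0. Lengths are in m, angles in rad, forces in N, time in s.
With the tool pointing down it reaches from about 0.225 to 0.875 m from the base axis. Payload 3.4 kg.
Tool frame: the origin (TCP) lies at the very end of the fingers, on their centre line; the grasp point (between the pads) lies 19 mm behind it; z points along the fingers, y is the line along which they close (so a half turn about z gives the same grasp; the last joint's range is limited). The gripper opens to 85 mm and grips with 20 to 120 N. Pads are 22 mm wide; open, the fingers measure 114 mm over their backs; the gripper's body (76 mm by 85 mm) begins 54 mm behind the grasp point. The pads swing forward as they close: fully open they stand 13 mm farther back than shut.
Start: joints at [1.188, 0.276, 1.505, -0, 1.361, -0.121], TCP at [0.149, 0.555, 0.231] pointing down, gripper open.
Joint ranges: [-2.89, 2.89], [-0.75, 2.08], [0.22, 2.7], [-1.18, 4.32], [0.11, 2.71], [-2.7, 2.7]. Speed limits (rad/s): [2.57, 2.57, 3.14, 3.14, 3.14, 3.14].

INTERFACE

Orientations are given as a unit quaternion [w, x, y, z].
In Python, from rig import readout, vision, manip gives the robot as it stands.
- The arm moves only by the shell command python3 -m handwheel 'ROWS' [FORCE]. ROWS is JSON, a list of rows, each a list of 3 entries, a list of its own where there are three numbers: the shift along the tool's x, y, z in mm, then the turn, a rotation vector about the tool's x, y, z in units of 6 degrees (1.0 is 6 degrees), then the closure, from -1 (fully open) to 1 (shut), so that 0 is half open. A call has 1 to 20 rows; each row shifts and turns the commanded pose from where the row before left it, along the tool's axes as they then stand; what a row does not reach is not made up. A row lasts 1/8 s, in which the tool goes at most 62.5 mm and 10.7 degrees, less where a joint would pass 70% of its speed; a pose out of reach is approached as far as the arm can. A call is refused whole if a number of a shift passes 62.5 or a number of a turn 1, either way. A call with a gripper value outside its range is refused whole. The fingers move at their own pace and stop on an object; FORCE is the grip in N (left out, the last holds). Time passes only in rows, so rows that do not move let the fingers close. It gives the time, the measured TCP pose, the force, the opening and the grip force at its end, in the units of the state.
- readout.get_state(): the state, without advancing time (a new reading comes with each control period).
- vision.get_image(name): name is "scene" or "top" or "wrist"; returns the picture (384x512x3 uint8, blue, green, red); there is no depth.
- vision.camera_params(name): a dict with "intrinsics" (3x3 intrinsics, pixels), "rvec" (rotation vector, rad) and "tvec" (3), from world to camera coordinates, as OpenCV has them; the wrist camera has in their place "hand_eye" (4x4, takes a point from camera to tool coordinates, whose origin is the TCP and whose axes are the flange's). Camera axes: x right, y down, z forward; pixel columns grow to the right and rows downward; lengths in m; the calibration is good to about 2 mm. A picture is of the moment at which its call begins: read the wrist's pose just before it. camera_params takes no time and is no camera call.
- manip.sign_off(): hands the job in; it is judged then, once.
The state is a dict: "clock": time; "qpos": joint angles; "qd": joint speeds; "effort": joint torques, N m; "position": TCP position; "ee_rot": TCP orientation; "contact_force": force on the tool from outside, world axes, zero at the start; "moment": the same for the moment, N m; "width": finger opening in m; "gripper_force": force on a finger pad.
Only numpy, scipy, OpenCV 4.12 (cv2) and the standard library are available. Lean on these libraries where they do the work, as an engineer would, in place of code of your own. Each camera call takes 0.05 s, during which the arm holds its last target. There are 200 camera calls.

## Working session

There is one attempt and no reset: what is moved stays moved. The work goes in short steps, Python scripts to look and compute and a shell command to move; the robot and the scene stay as the last step left them, time stands still between calls to the robot, and variables do not carry over. Pictures are saved under pics/ and viewed, at most 10 in all, crops included, and the job is handed in when it is done.

```bash
mkdir -p pics; python3 - <<'E'
from rig import readout, vision
import cv2, numpy as np
for n in("scene","top"):
    cv2.imwrite(f"pics/{n}0.png",cv2.resize(vision.get_image(n),(800,600),interpolation=cv2.INTER_CUBIC))
    print(n,{k:np.round(v,4).tolist() for k,v in vision.camera_params(n).items()})
print(vision.camera_params("wrist"));print(readout.get_state())
E
```

```text
scene {'intrinsics': [[385.8137, 0.0, 256.0496], [0.0, 385.8137, 195.3094], [0.0, 0.0, 1.0]], 'rvec': [0.8847, 2.7157, -0.8329], 'tvec': [0.5365, -0.1717, 1.1377]}
top {'intrinsics': [[436.5657, 0.0, 253.0529], [0.0, 436.5657, 196.4989], [0.0, 0.0, 1.0]], 'rvec': [2.1584, -2.214, 0.0677], 'tvec': [-0.0713, 0.613, 1.2014]}
{'intrinsics': array([[338.47740446,   0.        , 255.40521285],
       [  0.        , 338.47740446, 189.7199552 ],
       [  0.        ,   0.        ,   1.        ]]), 'hand_eye': array([[ 8.30320793e-04, -9.55877436e-01, -2.93764595e-01,
         7.58139512e-02],
       [ 9.99999552e-01,  6.60403916e-04,  6.77601120e-04,
         1.73761977e-04],
       [-4.53700332e-04, -2.93765026e-01,  9.55877557e-01,
        -1.43114306e-01],
       [ 0.00000000e+00,  0.00000000e+00,  0.00000000e+00,
         1.00000000e+00]])}
{'clock': 0.1, 'qpos': array([ 1.18798589e+00,  2.76495332e-01,  1.50602987e+00,  2.02353710e-05,
        1.36073554e+00, -1.20988482e-01]), 'qd': array([-0.00085819, -0.00073118, -0.00216076,  0.00085306,  0.00277458,
       -0.00104808]), 'effort': array([ 8.86330981e-04, -4.17703700e+01, -2.46406907e+01, -2.93741587e-04,
        5.75317594e-03,  9.66511607e-06]), 'position': array([0.14863808, 0.55494132, 0.23053771]), 'ee_rot': array([-2.17461908e-04,  1.30539432e-01,  9.91442767e-01, -8.05257167e-04]), 'contact_force': array([ 0.64856152,  0.60468029, -0.433735  ]), 'moment': array([-0.03886427,  0.04641102, -0.01390445]), 'gripper_force': 0.0, 'width': 0.08538673352957238}
```

View pics/top0.png

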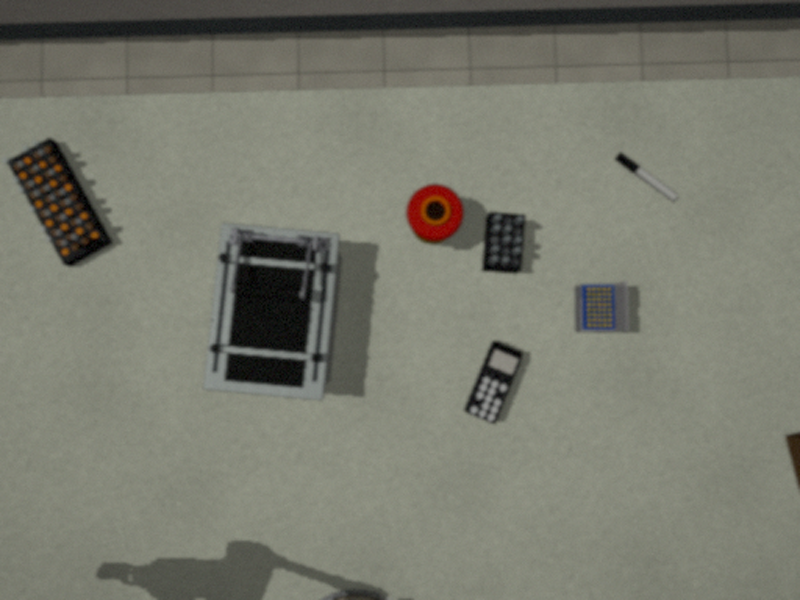

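View pics/scene0.png

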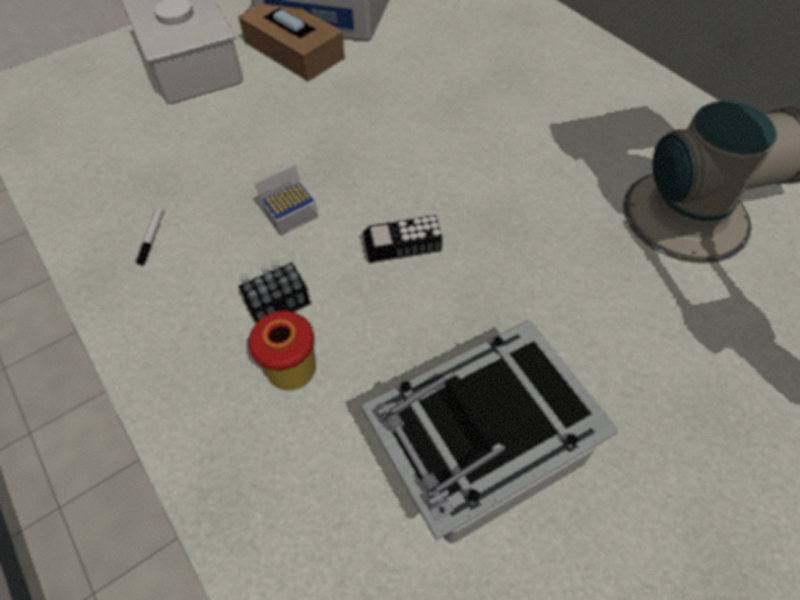

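The top view shows the rack near (495,382) with its label end up and right. The shaker platform's corners are at about (222,224), (340,234), (322,399) and (205,389), with the roller and its pivot at the top end. The scene view agrees.

```bash
cat > h.py <<'E'
import numpy as np, cv2
from rig import readout, vision
from scipy.spatial.transform import Rotation as R
def Rq(q): return R.from_quat([q[1],q[2],q[3],q[0]])
def cam(name,st=None):
    p=vision.camera_params(name);K=p["intrinsics"]
    if name=="wrist":
        H=p["hand_eye"];Rt=Rq(st["ee_rot"]).as_matrix()
        return K,Rt@H[:3,:3],st["position"]+Rt@H[:3,3]
    Rm=cv2.Rodrigues(np.array(p["rvec"],float))[0]
    return K,Rm.T,-Rm.T@np.ravel(p["tvec"])
def px2w(c,uv,z):   # uv in native pixels
    K,Rm,o=c;out=[]
    for u,v in uv:
        d=Rm@np.linalg.solve(K,[u,v,1]);out.append(o+d*(z-o[2])/d[2])
    return np.array(out)
def w2px(c,P):
    K,Rm,o=c;q=(np.atleast_2d(P)-o)@Rm@K.T;return q[:,:2]/q[:,2:]
E
python3 - <<'E'
from h import *
t=cam("top");s=.64
def f(l,z): return px2w(t,np.array(l)*s,z)
np.set_printoptions(precision=4,suppress=True)
print(f([(493,342),(523,350),(495,422),(466,410)],.04))
P=f([(222,224),(340,234),(322,399),(205,389)],.11);print(P,P.mean(0))
k=f([(224,258),(327,268),(317,357),(215,349)],.13);print(k,k.mean(0))
d=(P[0]+P[1]-P[2]-P[3]);print(np.arctan2(d[1],d[0]),np.linalg.norm(d)/2)
d=(k[0]+k[1]-k[2]-k[3]);print(np.arctan2(d[1],d[0]),np.linalg.norm(d)/2)
st=readout.get_state();print(Rq(st["ee_rot"]).as_matrix())
print(f([(483,242+0)],.0),t[2])
E
```

```text
[[ 0.5438 -0.2565  0.04  ]
 [ 0.5285 -0.3086  0.04  ]
 [ 0.4047 -0.2552  0.04  ]
 [ 0.4267 -0.2054  0.04  ]]
[[0.7517 0.1994 0.11  ]
 [0.7296 0.0023 0.11  ]
 [0.4566 0.0373 0.11  ]
 [0.4778 0.2298 0.11  ]] [0.6039 0.1172 0.11  ]
[[0.6914 0.1915 0.13  ]
 [0.6705 0.023  0.13  ]
 [0.5258 0.0419 0.13  ]
 [0.5429 0.2074 0.13  ]] [0.6077 0.116  0.13  ]
-0.11914685728629908 0.27538216237426927
-0.11841418160753178 0.14763244836173153
[[-0.9659  0.2588 -0.0006]
 [ 0.2588  0.9659 -0.0015]
 [ 0.0002 -0.0017 -1.    ]]
[[ 0.7274 -0.2501  0.    ]] [ 0.531  -0.0903  1.2386]
```

```bash
python3 -m handwheel '[[[-15,-20,0],[0,0,0],-1],[[-32,-44,2],[0,0,0],-1],[[-33,-46,2],[0,0,0],-1],[[-33,-46,2],[0,0,0],-1],[[-33,-46,2],[0,0,0],-1],[[-33,-46,2],[0,0,0],-1],[[-33,-46,2],[0,0,0],-1],[[-33,-46,2],[0,0,0],-1],[[-33,-46,2],[0,0,0],-1],[[-33,-46,2],[0,0,0],-1],[[-33,-46,2],[0,0,0],-1],[[-33,-46,2],[0,0,0],-1],[[-33,-46,2],[0,0,0],-1],[[-33,-46,2],[0,0,0],-1],[[-33,-46,2],[0,0,0],-1],[[-25,-33,0],[0,0,0],-1],[[0,0,0],[0,0,0.7],-1],[[0,0,0],[0,0,0.7],-1],[[0,0,0],[0,0,0],-1],[[0,0,0],[0,0,0],-1]]'
python3 - <<'E'
from h import *
st=readout.get_state();im=vision.get_image("wrist")
cv2.imwrite("pics/w1.png",cv2.resize(im,(800,600),interpolation=cv2.INTER_CUBIC))
print(st["position"],st["qpos"],Rq(st["ee_rot"]).as_matrix().round(4))
E
```

```text
clock: 2.6
position: [0.4527, -0.2453, 0.2031]
ee_rot: [-0.0, 0.202, 0.979, 0.0]
contact_force: [0.2, 0.5, 0.2]
width: 0.0852
gripper_force: 0.0
[ 0.45273931 -0.2453354   0.20311079] [-6.31836751e-01  2.04207205e-01  1.67612979e+00  8.21849012e-05
  1.26166092e+00 -1.79544288e+00] [[-9.182e-01  3.961e-01 -3.000e-04]
 [ 3.961e-01  9.182e-01  3.000e-04]
 [ 4.000e-04  2.000e-04 -1.000e+00]]
```

View pics/w1.png

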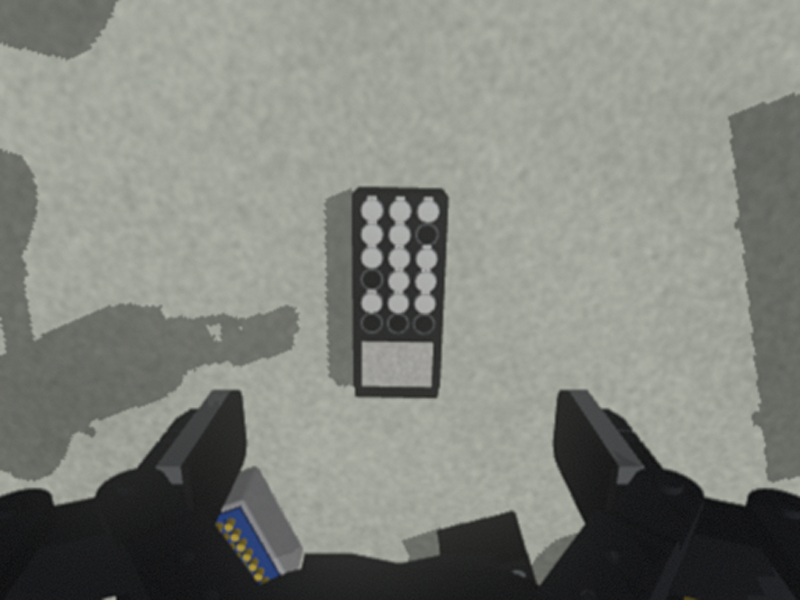

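The wrist view shows the rack's top edges from (355,197) to (356,397) on the left and from (448,197) to (438,397) on the right. The tube end is toward the robot and the label is at y 341–388.

```bash
python3 - <<'E'
from h import *
np.set_printoptions(precision=4,suppress=True)
st=readout.get_state();c=cam("wrist",st)
P=px2w(c,np.array([(355,190),(447,197),(356,397),(438,397),(361,341),(433,387),(400,365)])*.64,.04);print(P)
a=(P[0]+P[1])/2;b=(P[2]+P[3])/2;d=b-a;L=np.linalg.norm(d);print(L,np.degrees(np.arctan2(d[1],d[0])),np.linalg.norm(P[2]-P[3]))
# fit: model outline reprojection
from scipy.optimize import least_squares
M=np.array([(56,28,40),(56,-28,40)])/1e3
lab=P[6]
yaw=np.arctan2(d[1],d[0]);e=np.array([np.cos(yaw),np.sin(yaw),0])
o=b-e*.056;print("origin",o,"from tube end",a+e*.068)
g=o-e*.025;g[2]=.022-.019
Rt=Rq(st["ee_rot"]).as_matrix();print("shift tool mm",(Rt.T@(g-st["position"]))*1e3)
Rm=lambda y:np.array([[np.cos(y),-np.sin(y),0],[np.sin(y),np.cos(y),0],[0,0,1]])
for z in(0,.04):print(w2px(c,(Rm(yaw)@np.array([(-68,28,z*1e3),(-68,-28,z*1e3),(56,28,z*1e3),(56,-28,z*1e3),(0,0,z*1e3)]).T/1e3).T+[o[0],o[1],0])/.64)
E
```

```text
[[ 0.4013 -0.2503  0.04  ]
 [ 0.4258 -0.2035  0.04  ]
 [ 0.5208 -0.3045  0.04  ]
 [ 0.5417 -0.2561  0.04  ]
 [ 0.4869 -0.2855  0.04  ]
 [ 0.5339 -0.2564  0.04  ]
 [ 0.5114 -0.2697  0.04  ]]
0.129262459254008 -24.395273017796196 0.05275961234843173
origin [ 0.4803 -0.2572  0.04  ] from tube end [ 0.4755 -0.255   0.04  ]
shift tool mm [ -4.9846   0.4713 200.1768]
[[443.9219 195.9449]
 [357.3758 194.2643]
 [436.2828 371.12  ]
 [358.052  369.7588]
 [398.6723 295.6194]]
[[449.5942 203.7243]
 [352.1585 201.8409]
 [440.4909 397.7434]
 [353.4688 396.2558]
 [398.6553 314.6927]]
```

```bash
python3 -m handwheel '[[[-3.5,0.5,20],[0,0,0.15],-1],[[0,0,50],[0,0,0],-1],[[0,0,50],[0,0,0],-1],[[0,0,40],[0,0,0],-1],[[0,0,25],[0,0,0],-1],[[0,0,14],[0,0,0],-1],[[0,0,0],[0,0,0],-1],[[0,0,0],[0,0,0],0],[[0,0,0],[0,0,0],0.5],[[0,0,0],[0,0,0],1],[[0,0,0],[0,0,0],1],[[0,0,0],[0,0,0],1],[[0,0,0],[0,0,0],1]]' 70
```

```text
clock: 4.28
position: [0.4573, -0.2472, 0.0057]
ee_rot: [0.001, 0.21, 0.978, -0.001]
contact_force: [-0.7, 0.2, 7.0]
width: 0.0551
gripper_force: 75.3
```

```bash
python3 -m handwheel '[[[0,0,-5],[0,0,0],1],[[0,0,-15],[0,0,0],1],[[0,0,-40],[0,0,0],1],[[0,0,-50],[0,0,0],1],[[0,0,-50],[0,0,0],1],[[0,0,-20],[0,0,0],1],[[0,0,0],[0,0,-0.5],1],[[0,0,0],[0,0,-0.6],1],[[0,0,0],[0,0,-0.6],1],[[0,0,0],[0,0,-0.6],1],[[0,0,0],[0,0,-0.6],1],[[0,0,0],[0,0,0],1]]'
python3 - <<'E'
from h import *
st=readout.get_state();print(st["position"],st["contact_force"],st["moment"],st["width"])
Rt=Rq(st["ee_rot"]).as_matrix();print(Rt.round(4))
print(Rt.T@(np.array([.470,.133,.186])-st["position"])*1e3)
E
```

```text
clock: 5.78
position: [0.456, -0.2462, 0.1847]
ee_rot: [-0.0, 0.06, 0.998, 0.0]
contact_force: [0.5, 0.1, -2.9]
width: 0.0549
gripper_force: 74.9
[ 0.45595833 -0.24620458  0.18474751] [ 0.50267049  0.13077214 -2.93698116] [-0.04186937  0.05676915  0.00725472] 0.054859421994765845
[[-9.927e-01  1.208e-01 -0.000e+00]
 [ 1.208e-01  9.927e-01  1.000e-04]
 [ 1.000e-04  1.000e-04 -1.000e+00]]
[ 31.856151   378.12505503  -1.21638292]
```

```bash
python3 -m handwheel '[[[2,18,0],[0,0,0],1],[[4,40,0],[0,0,0],1],[[4,50,0],[0,0,0],1],[[4,50,0],[0,0,0],1],[[4,50,0],[0,0,0],1],[[4,50,0],[0,0,0],1],[[4,50,0],[0,0,0],1],[[4,40,0],[0,0,0],1],[[2,20,0],[0,0,0],1],[[0,10,0],[0,0,0],1],[[0,0,0],[0,0,0],1],[[0,0,0],[0,0,0],1]]'
python3 - <<'E'
from h import *
st=readout.get_state();im=vision.get_image("wrist")
cv2.imwrite("pics/w2.png",cv2.resize(im,(800,600),interpolation=cv2.INTER_CUBIC))
im=vision.get_image("top")[110:290,90:250]
cv2.imwrite("pics/t2.png",cv2.resize(im,None,fx=3.3,fy=3.3,interpolation=cv2.INTER_CUBIC))
print(st["position"],st["contact_force"],st["moment"],Rq(st["ee_rot"]).as_matrix().round(4))
E
```

```text
clock: 7.28
position: [0.4697, 0.132, 0.1843]
ee_rot: [-0.0, 0.061, 0.998, -0.0]
contact_force: [0.1, -0.9, -3.2]
width: 0.055
gripper_force: 75.0
[0.46973565 0.13197802 0.18430415] [ 0.10601676 -0.90054586 -3.15677531] [-0.00559356  0.06117134 -0.04630704] [[-9.927e-01  1.209e-01 -2.000e-04]
 [ 1.209e-01  9.927e-01 -4.000e-04]
 [ 2.000e-04 -4.000e-04 -1.000e+00]]
```

View pics/w2.png

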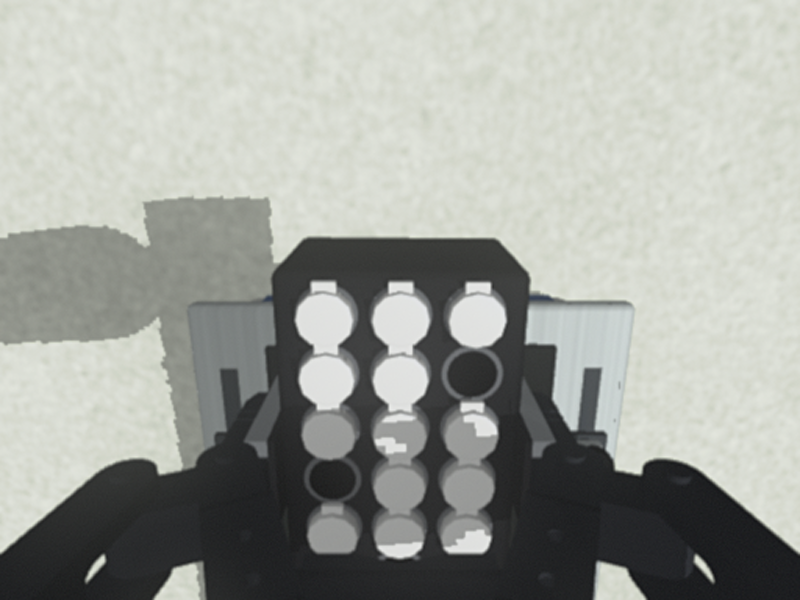

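View pics/t2.png

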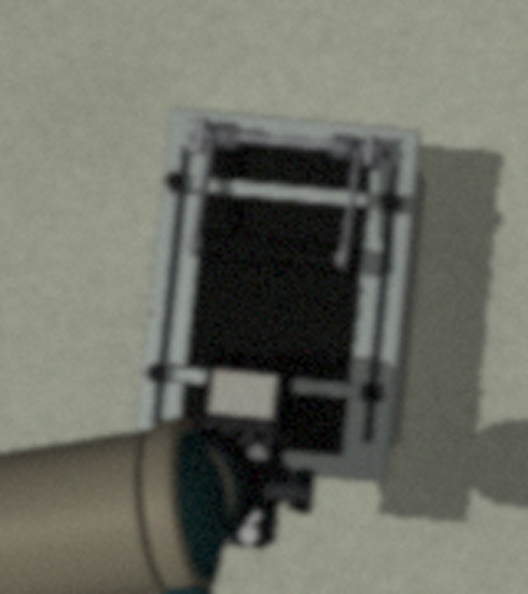

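The wrist view shows the rack gripped squarely, with its top rear edge from (275,275) to (528,275). The platform's front edge runs from (190,303) to (633,303), and the mat's front corners are at (266,346) and (555,345). In the top crop, the label is at (210–280, 372–418). The rear bar's inside face runs roughly from (215,198) to (360,208), and the front bar from (150,365) to (370,385).

```bash
python3 - <<'E'
from h import *
np.set_printoptions(precision=4,suppress=True)
st=readout.get_state();c=cam("wrist",st)
Rt=Rq(st["ee_rot"]).as_matrix()
def tl(P): return (P-st["position"])@Rt*1e3
def f(l,z): return tl(px2w(c,np.array(l)*.64,z))
u=st["position"][2]-.0057
print("rack top rear",f([(275,275),(528,275)],u+.04))
print("platform front",f([(190,303),(633,303)],.109))
print("mat",f([(266,346),(555,345)],.11))
t=cam("top")
def g(l,z): return tl(px2w(t,np.array(l)/3.3+[90,110],z))
print("label",g([(210,370),(280,372),(278,418),(207,414)],u+.04))
print("platform",g([(175,108),(417,130)],.11))
print("knobs r,f",g([(177,181),(394,203),(157,373),(372,392)],.13))
print("mat rear/edges",g([(190,360),(355,375),(205,200)],.11))
E
```

```text
rack top rear [[ 47.0807 -26.0267 -34.2894]
 [ 47.1209  27.7635 -34.3021]]
platform front [[  5.5937 -90.2263  75.3369]
 [  5.7339 101.9229  75.2914]]
mat [[-14.0586 -58.4669  74.3275]
 [-13.492   69.4799  74.2973]]
label [[-71.724   23.1885 -34.3122]
 [-75.0947 -26.3002 -34.3009]
 [-42.7351 -28.3953 -34.2973]
 [-40.6918  21.8501 -34.309 ]]
platform [[-273.3584   99.0436   74.2658]
 [-274.1925  -93.6974   74.3113]]
knobs r,f [[-213.3581   85.5108   54.2747]
 [-212.4183  -83.8893   54.3148]
 [ -64.1349   84.0831   54.2891]
 [ -65.5874  -82.0842   54.3282]]
mat rear/edges [[ -76.3062   64.8437   74.2925]
 [ -77.1023  -65.0954   74.3231]
 [-202.7461   67.1853   74.28  ]]
```

```bash
python3 -m handwheel '[[[0,2,15],[0,0,0],1],[[0,2,20],[0,0,0],1],[[0,0,14],[0,0,0],1],[[0,0,7],[0,0,0],1],[[0,0,3],[0,0,0],1],[[-5,0,0],[0,0,0],1],[[-10,0,0],[0,0,0],1],[[-15,0,0],[0,0,0],1],[[-12,0,0],[0,0,0],1],[[-6,0,0],[0,0,0],1],[[-3,0,0],[0,0,0],1],[[0,0,0],[0,0,0],1],[[0,0,0],[0,0,0],1]]'
python3 - <<'E'
from h import *
st=readout.get_state();print(st["position"],st["contact_force"],st["moment"])
E
```

```text
clock: 9.0
position: [0.5206, 0.1305, 0.1252]
ee_rot: [-0.0, 0.06, 0.998, 0.0]
contact_force: [0.2, 0.2, -2.7]
width: 0.0548
gripper_force: 75.0
[0.52055196 0.13053277 0.12524555] [ 0.22017696  0.22138547 -2.72753974] [ 0.05076512  0.10176555 -0.0132855 ]
```

```bash
python3 -m handwheel '[[[-4,0,0],[0,0,0],1],[[-4,0,0],[0,0,0],1],[[-4,0,0],[0,0,0],1],[[-4,0,0],[0,0,0],1],[[-4,0,0],[0,0,0],1],[[0,0,0],[0,0,0],1]]'
python3 -m handwheel '[[[-4,0,0],[0,0,0],1],[[-4,0,0],[0,0,0],1],[[-4,0,0],[0,0,0],1],[[0,0,0],[0,0,0],1]]'
```

```text
clock: 9.75
position: [0.539, 0.1282, 0.1241]
ee_rot: [-0.002, 0.06, 0.998, -0.0]
contact_force: [-2.6, 1.3, -6.2]
width: 0.0549
gripper_force: 74.9
clock: 10.25
position: [0.5502, 0.1269, 0.1237]
ee_rot: [-0.003, 0.06, 0.998, -0.0]
contact_force: [-4.1, 2.6, -8.2]
width: 0.0549
gripper_force: 75.1
```

```bash
cat > s.py <<'E'
from h import *
np.set_printoptions(precision=4,suppress=True)
st=readout.get_state();Rt=Rq(st["ee_rot"]).as_matrix()
P=lambda x:st["position"]+Rt@np.array([-(x+21)/1e3,0,.0057])
print("F tool",Rt.T@st["contact_force"],"M",st["moment"],"t",st["clock"]);print(Rt)
print("nose bottom above mat mm",(P(68)[2]-.11)*1e3,"tail",(P(-68)[2]-.11)*1e3, "pitch deg",np.degrees(Rt[2,0]),"roll",np.degrees(Rt[2,1]))
E
python3 s.py
```

```text
F tool [4.3667 2.058  8.1821] M [0.3322 1.121  0.1747] t 10.25
[[-0.9928  0.1199 -0.0064]
 [ 0.1199  0.9928  0.0002]
 [ 0.0064 -0.0005 -1.    ]]
nose bottom above mat mm 7.475350183989607 tail 8.348702835834443 pitch deg 0.36793691895049707 roll -0.03143432224903658
```

```bash
python3 -m handwheel '[[[0,0,-1.5],[0,-0.1,0],1],[[0,0,0],[0,0,0],1],[[-3,0,0],[0,0,0],1],[[-3,0,0],[0,0,0],1],[[-3,0,0],[0,0,0],1],[[0,0,0],[0,0,0],1]]' 110; python3 s.py
python3 - <<'E'
from h import *
im=vision.get_image("scene")[190:350,210:410]
cv2.imwrite("pics/s3.png",cv2.resize(im,None,fx=3.7,fy=3.7,interpolation=cv2.INTER_CUBIC))
E
```

```text
clock: 11.0
position: [0.5612, 0.1256, 0.1261]
ee_rot: [0.004, 0.06, 0.998, -0.0]
contact_force: [-3.1, 1.4, -9.9]
width: 0.0544
gripper_force: 117.9
F tool [3.3125 1.0351 9.8861] M [0.2382 0.9813 0.1025] t 11.0
[[-0.9927  0.1201  0.0087]
 [ 0.1201  0.9928 -0.0013]
 [-0.0088 -0.0002 -1.    ]]
nose bottom above mat mm 11.16300197716806 tail 9.96347140204075 pitch deg -0.505353230527171 roll -0.01185573122646538
```

View pics/s3.png

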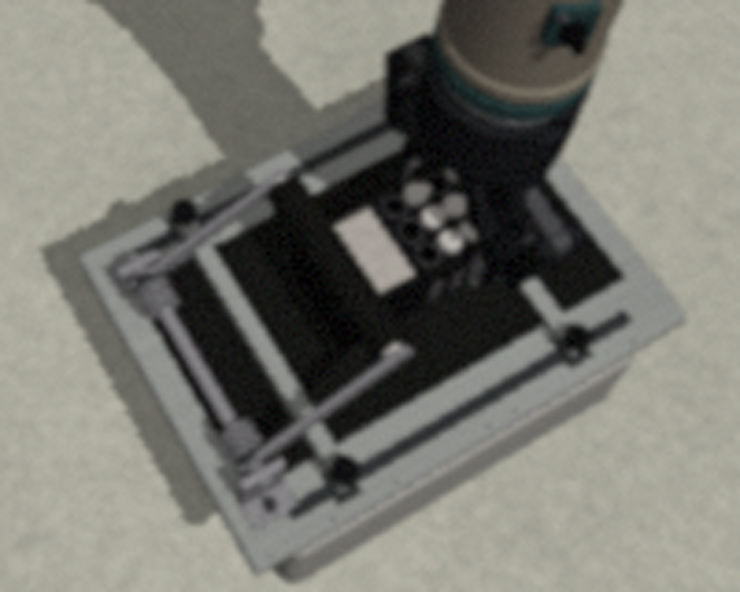

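The scene crop shows the rack about level between the bars. The black roller is at about (310,270), just ahead of the label at (375,250). The arm plates are clear of the gripper.

```bash
python3 -m handwheel '[[[-3,0,1],[0,0.04,0],1],[[-3,0,0],[0,0,0],1],[[-3,0,0],[0,0,0],1],[[-3,0,0],[0,0,0],1],[[-3,0,0],[0,0,0],1],[[0,0,0],[0,0,0],1]]'; python3 s.py
```

```text
clock: 11.8
position: [0.5773, 0.1237, 0.1261]
ee_rot: [0.004, 0.06, 0.998, -0.0]
contact_force: [0.6, 0.7, -11.5]
width: 0.0547
gripper_force: 117.8
F tool [-0.4048  0.7837 11.4943] M [0.1616 0.5549 0.077 ] t 11.8
[[-0.9927  0.1202  0.0072]
 [ 0.1202  0.9928 -0.0007]
 [-0.0072  0.0002 -1.    ]]
nose bottom above mat mm 10.995452774677686 tail 10.009890669073748 pitch deg -0.4152099198465617 roll 0.008913815169967311
```

```bash
python3 -m handwheel '[[[0,0,2],[0,0.06,0],1],[[-2,0,0],[0,0,0],1],[[-2,0,0],[0,0,0],1],[[-2,0,0],[0,0,0],1],[[0,0,0],[0,0,0],1]]'; python3 s.py;  python3 -m handwheel '[[[-1,0,0],[0,0,0],1],[[-1,0,0],[0,0,0],1],[[0,0,0],[0,0,0],1]]'; python3 s.py
```

```text
clock: 12.42
position: [0.5831, 0.123, 0.1241]
ee_rot: [0.0, 0.06, 0.998, 0.0]
contact_force: [0.6, 0.4, -10.7]
width: 0.0544
gripper_force: 117.7
F tool [-0.5752  0.5052 10.7331] M [0.1243 0.4508 0.077 ] t 12.425
[[-0.9928  0.1202  0.0008]
 [ 0.1202  0.9928  0.0001]
 [-0.0008  0.0002 -1.    ]]
nose bottom above mat mm 8.456188238866707 tail 8.345676535405799 pitch deg -0.046557751434641345 roll 0.0114144275917281
clock: 12.8
position: [0.5848, 0.1228, 0.124]
ee_rot: [0.0, 0.06, 0.998, 0.0]
contact_force: [0.4, 1.1, -10.1]
width: 0.0548
gripper_force: 117.7
F tool [-0.3046  1.1546 10.0875] M [0.1267 0.4968 0.0991] t 12.8
[[-0.9928  0.1202  0.0003]
 [ 0.1202  0.9928  0.0001]
 [-0.0003  0.0001 -1.    ]]
nose bottom above mat mm 8.342369641407748 tail 8.302392097269088 pitch deg -0.016842239370905652 roll 0.00700817728103967
```

Nose 8.3 mm above the mat and level. I'll feel for the bar in 1 mm steps.

```bash
for i in 1 ; do python3 -m handwheel '[[[-1,0,0],[0,0,0],1],[[0,0,0],[0,0,0],1]]' | grep -E "posi|contact";  python3 -m handwheel '[[[-1,0,0],[0,0,0],1],[[0,0,0],[0,0,0],1]]' | grep -E "posi|contact"; python3 -m handwheel '[[[-1,0,0],[0,0,0],1],[[0,0,0],[0,0,0],1]]' | grep -E "posi|contact"; done
```

```text
position: [0.5857, 0.1227, 0.124]
contact_force: [0.1, 0.5, -10.5]
position: [0.5868, 0.1225, 0.124]
contact_force: [1.2, 0.7, -10.5]
position: [0.5877, 0.1224, 0.124]
contact_force: [-0.6, 0.4, -11.0]
```

```bash
python3 -m handwheel '[[[-1,0,0],[0,0,0],1],[[0,0,0],[0,0,0],1]]' | grep -E "posi|contact";  python3 -m handwheel '[[[-1,0,0],[0,0,0],1],[[0,0,0],[0,0,0],1]]' | grep -E "posi|contact"
```

```text
position: [0.5887, 0.1223, 0.124]
contact_force: [0.1, 1.6, -11.0]
position: [0.5898, 0.1222, 0.124]
contact_force: [0.5, 0.5, -11.4]
```

```bash
python3 s.py
```

```text
F tool [-0.4744  0.5323 11.3771] M [0.1771 0.4855 0.0303] t 14.05
[[-0.9928  0.1201  0.0003]
 [ 0.1201  0.9928  0.0001]
 [-0.0003  0.0001 -1.    ]]
nose bottom above mat mm 8.336693230921288 tail 8.301475929492181 pitch deg -0.014836784836233938 roll 0.007585228356073467
```

```bash
python3 -m handwheel '[[[-1,0,0],[0,0,0],1],[[0,0,0],[0,0,0],1]]' | grep -E "posi|contact";  python3 -m handwheel '[[[-1,0,0],[0,0,0],1],[[0,0,0],[0,0,0],1]]' | grep -E "posi|contact"
```

```text
position: [0.5907, 0.1221, 0.124]
contact_force: [-0.9, 0.9, -10.4]
position: [0.5914, 0.122, 0.124]
contact_force: [-0.7, 1.3, -9.8]
```

```bash
python3 -m handwheel '[[[-1,0,0],[0,0,0],1],[[0,0,0],[0,0,0],1]]' | grep -E "posi|contact"; python3 s.py
```

```text
position: [0.5914, 0.122, 0.1239]
contact_force: [-3.8, 1.1, -8.4]
F tool [3.8389 0.667  8.3715] M [0.259  0.9431 0.1942] t 14.8
[[-0.9928  0.12   -0.0024]
 [ 0.12    0.9928  0.0002]
 [ 0.0024 -0.0001 -1.    ]]
nose bottom above mat mm 7.981161594530148 tail 8.302559203579376 pitch deg 0.13540240105967913 roll -0.00456856192482029
```

Felt the rear bar at TCP x = 0.5914. I'll back off to the middle of the play and check centring.

```bash
python3 -m handwheel '[[[2.7,0,0],[0,0,0],1],[[0,0,0],[0,0,0],1]]' | grep -E "posi|contact"; python3 s.py
python3 - <<'E'
from h import *
a=cv2.resize(vision.get_image("wrist"),(800,600),interpolation=cv2.INTER_CUBIC)
cv2.imwrite("pics/w4.png",a)
E
```

```text
position: [0.5905, 0.1221, 0.1242]
contact_force: [0.1, 1.4, -10.2]
F tool [ 0.1227  1.4052 10.2344] M [0.1768 0.423  0.088 ] t 15.05
[[-0.9927  0.1202  0.0017]
 [ 0.1202  0.9928  0.    ]
 [-0.0017  0.0002 -1.    ]]
nose bottom above mat mm 8.609164267847428 tail 8.376074443019077 pitch deg -0.09819899419197098 roll 0.012067795298311127
```

View pics/w4.png

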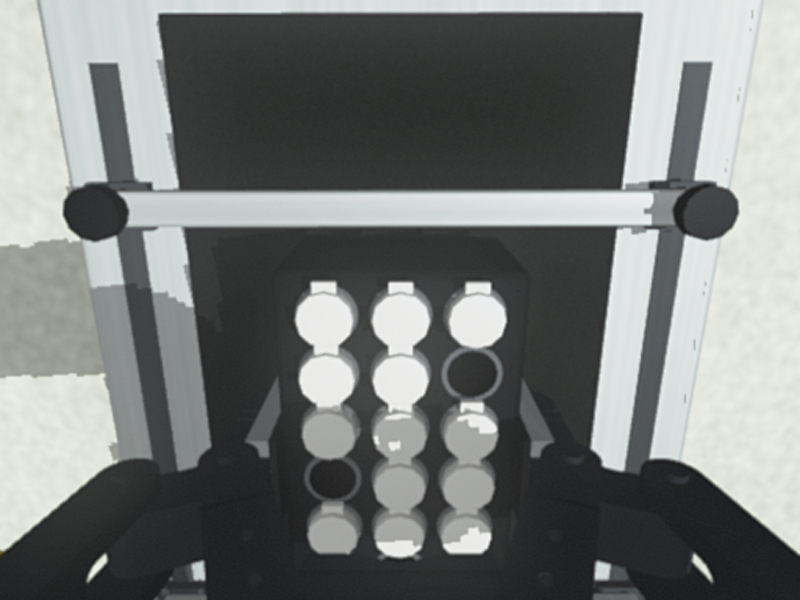

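The front bar is level across the view (y 191–227). The knobs at x 95 and 707, the mat corners at 160 and 641, and the rack at 275–527 are all centred at about x = 401, so the rack is square and centred.

```bash
python3 - <<'E'
from h import *
st=readout.get_state();c=cam("wrist",st);Rt=Rq(st["ee_rot"]).as_matrix()
for l,z in(([(150,227),(640,227)],.116),([(275,275),(527,275)],st["position"][2]-.0057+.04),([(95.5,212),(707,211)],.13),([(160,14),(641,13)],.11)):
    print(((px2w(c,np.array(l)*.64,z)-st["position"])@Rt*1e3).round(1))
E
```

```text
[[ 50.1 -71.2   8. ]
 [ 50.2  69.6   8.1]]
[[ 47.1 -26.  -34.4]
 [ 47.1  27.5 -34.4]]
[[ 56.4 -78.1  -6. ]
 [ 56.8  80.   -5.9]]
[[106.3 -63.5  14. ]
 [106.7  64.9  14. ]]
```

```bash
python3 -m handwheel '[[[0.6,0,1],[0,0,0],1],[[0,0,2],[0,0,0],1],[[0,0,2],[0,0,0],1],[[0,0,1.5],[0,0,0],1],[[0,0,0],[0,0,0],1]]'; python3 s.py
```

```text
clock: 15.72
position: [0.5894, 0.1222, 0.1175]
ee_rot: [0.0, 0.06, 0.998, 0.0]
contact_force: [-0.0, 0.7, -8.9]
width: 0.0547
gripper_force: 117.8
F tool [0.1283 0.675  8.8643] M [0.1721 0.3803 0.0459] t 15.725
[[-0.9928  0.1201  0.0002]
 [ 0.1201  0.9928  0.0001]
 [-0.0002  0.0001 -1.    ]]
nose bottom above mat mm 1.770359169235944 tail 1.7439044033076 pitch deg -0.011145194380152695 roll 0.0055261823700640976
```

```bash
python3 -m handwheel '[[[0,0,0.7],[0,0,0],1],[[0,0,0.7],[0,0,0],1],[[0,0,0],[0,0,0],1]]'; python3 -m handwheel '[[[0,0,0.4],[0,0,0],1],[[0,0,0],[0,0,0],1]]';python3 s.py
```

```text
clock: 16.1
position: [0.5894, 0.1222, 0.1165]
ee_rot: [0.0, 0.06, 0.998, 0.0]
contact_force: [-0.5, 1.6, -7.4]
width: 0.0541
gripper_force: 117.9
clock: 16.35
position: [0.5893, 0.1223, 0.1162]
ee_rot: [0.0, 0.06, 0.998, 0.0]
contact_force: [-2.7, 2.2, -4.0]
width: 0.0544
gripper_force: 118.1
F tool [2.9294 1.8432 3.9685] M [ 0.1167  0.3606 -0.0243] t 16.35
[[-0.9928  0.1201  0.0006]
 [ 0.1201  0.9928  0.0001]
 [-0.0006  0.0002 -1.    ]]
nose bottom above mat mm 0.5509680609171869 tail 0.47216510687139723 pitch deg -0.03319909323519902 roll 0.008697650600194862
```

```bash
python3 -m handwheel '[[[0,0,0.4],[0,0,0],1],[[0,0,0],[0,0,0],1]]' 40;python3 s.py
```

```text
clock: 16.6
position: [0.5893, 0.1222, 0.116]
ee_rot: [0.0, 0.06, 0.998, 0.0]
contact_force: [-4.1, 1.0, -0.3]
width: 0.0546
gripper_force: 118.6
F tool [4.2234 0.486  0.295 ] M [0.0125 0.4506 0.0113] t 16.6
[[-0.9928  0.1201  0.0006]
 [ 0.1201  0.9928  0.0001]
 [-0.0005  0.0001 -1.    ]]
nose bottom above mat mm 0.35004058995066756 tail 0.2755898058522249 pitch deg -0.031365556693241876 roll 0.007229905710831331
```

```bash
python3 -m handwheel '[[[0,0,0],[0,0,0],0.2],[[0,0,0],[0,0,0],0],[[0,0,0],[0,0,0],-0.3],[[0,0,0],[0,0,0],-0.6],[[0,0,0],[0,0,0],-0.7],[[0,0,0],[0,0,0],-0.7]]';python3 s.py
```

```text
clock: 17.35
position: [0.5901, 0.1221, 0.1155]
ee_rot: [0.001, 0.06, 0.998, 0.0]
contact_force: [-0.7, -0.4, -0.1]
width: 0.0726
gripper_force: 0.0
F tool [ 0.6831 -0.5037  0.1284] M [ 0.0011  0.036  -0.0235] t 17.35
[[-0.9927  0.1203  0.0016]
 [ 0.1203  0.9927  0.    ]
 [-0.0016  0.0002 -1.    ]]
nose bottom above mat mm -0.06485766697018891 tail -0.27695468398755696 pitch deg -0.08935488178242708 roll 0.011537240464420702
```

Released with no contact force. I'll retreat straight up, then back, and look.

```bash
python3 -m handwheel '[[[0,0,-10],[0,0,0],-0.7],[[0,0,-20],[0,0,0],-0.7],[[0,0,-40],[0,0,0],-0.7],[[0,0,-50],[0,0,0],-0.7],[[20,0,-40],[0,0,0],-0.7],[[50,0,0],[0,0,0],-0.7],[[50,0,0],[0,0,0],-0.7],[[30,0,0],[0,0,0],-0.7],[[0,0,0],[0,0,0],-0.7],[[0,0,0],[0,0,0],-0.7]]'
python3 - <<'E'
from h import *
st=readout.get_state()
cv2.imwrite("pics/w5.png",cv2.resize(vision.get_image("wrist"),(800,600),interpolation=cv2.INTER_CUBIC))
im=vision.get_image("scene")[190:350,210:410]
cv2.imwrite("pics/s5.png",cv2.resize(im,None,fx=3.7,fy=3.7,interpolation=cv2.INTER_CUBIC))
print(st["position"])
E
```

```text
clock: 18.6
position: [0.4416, 0.1402, 0.2761]
ee_rot: [0.001, 0.06, 0.998, 0.0]
contact_force: [-0.5, 0.5, 1.0]
width: 0.0727
gripper_force: 0.0
[0.44157044 0.14022541 0.27605033]
```

View pics/w5.png

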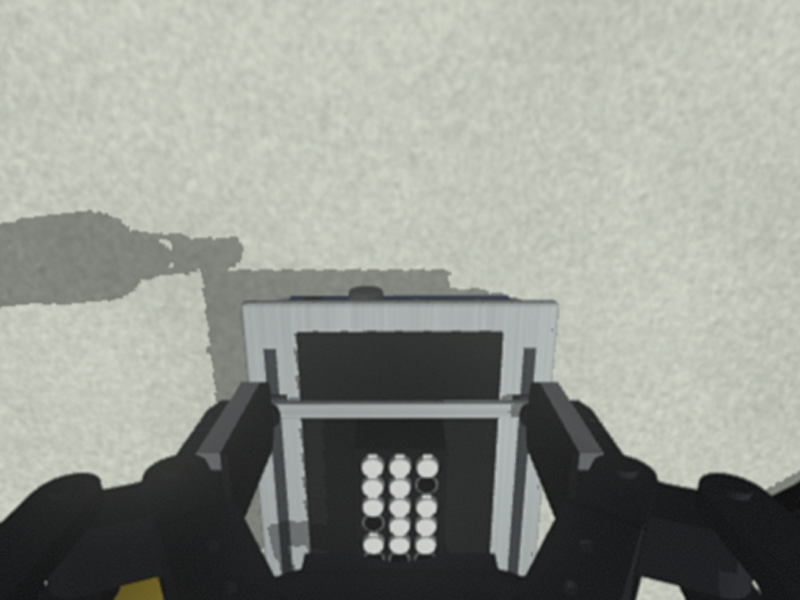

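View pics/s5.png

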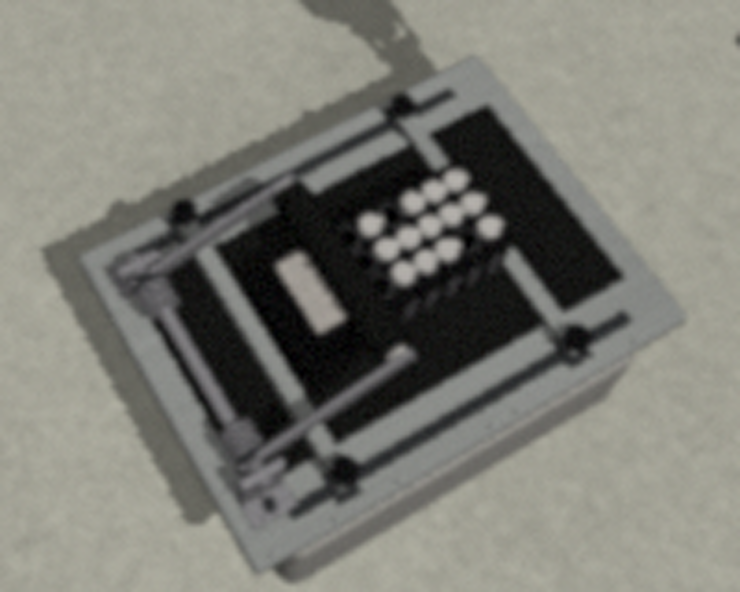

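Both views show the rack flat between the bars and centred: caps at x ≈ 400, platform 243–558. The roller rests across it and the robot is clear.

```bash
python3 -c "
from rig import manip
print(manip.sign_off())"
```

```text
the job is handed in; nothing more can be done
None
```

The rack is loaded on the shaker, flat between the bars, centred and square with the roller holding it, and the job was handed in with the arm clear at about 19 s of robot time.

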